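# Square a plate in the drilling fixture and clamp it

### The arm

A 7-joint arm with a two-finger parallel gripper is mounted at the origin on a cart in front of the work surface, level with it; the furniture and walls round the work are solid. World frame = base frame: x ahead of the robot, y to its left, z up, the work surface at z = 0. Lengths are in m, angles in rad, forces in N, time in s.
With the tool pointing down it reaches from about 0.425 to 0.95 m from the base axis. Payload 4.7 kg.
Tool frame: the origin (TCP) lies on the centre line of the jaws, within the pads' length; the fingertips stand robot.nose_length ahead of it and the grasp point (between the pads) lies 8 mm behind it (robot.nose_length is the distance from the TCP to the fingertips, in m); z points along the fingers, x is the direction in which the jaws open and shut, and the axes are right-handed (so a half turn about z gives the same grasp; the last joint's range is limited). The gripper opens to 85 mm and grips with 20 to 120 N. Pads are 22 mm wide; open, the fingers measure 114 mm over their backs; the gripper's body (76 mm by 85 mm) begins 54 mm behind the grasp point. The pads swing forward as they close: fully open they stand 13 mm farther back than shut.
Start: joints at [-1.14, 0.469, -0.049, 1.532, 0.024, 1.141, -0.082], TCP at [0.3, 0.605, 0.242] pointing down, gripper open.
Joint ranges: [-2.59, 2.59], [-0.33, 1.99], [-1.39, 1.29], [0.1, 2.45], [-1.04, 4.18], [0.21, 1.99], [-2.66, 2.66]. Speed limits (rad/s): [2.57, 2.57, 3.14, 3.14, 3.14, 3.14, 3.14].

### API

Orientations are given as [roll, pitch, yaw] about the fixed x, y, z axes, in that order (R = Rz(yaw) Ry(pitch) Rx(roll)).
In Python, from plant import robot gives the robot as it stands. Calls block until the motion is done:
- robot.goto(position, orientation): joint-space move of the TCP to a pose.
- robot.move_straight(position, vel=0.15, attitude=None, contact_N=None): straight line of the TCP; attitude=None keeps the orientation; vel is the mean speed in m/s. With contact_N (N) it stops when the force on the tool has changed by that much, and returns True; else False.
- robot.move_joints(angles): joint-space move.
- robot.grip(opening, strength=None): opening from 0.0 (shut) to 1.0 (fully open); strength is the grip in N (None keeps the last); returns when the fingers have stopped.
- robot.sleep(seconds).
- robot.inverse_kinematics(position, orientation): joint angles nearest the present ones, or None.
- robot.sense(): the state.
- robot.grab_frame(name): name is "scene" or "top"; returns a dict with "image" (420x560x3 uint8, red, green, blue), "range_z" (420x560 float32, m along the optical axis (not along the pixel's ray), 0 where there is no reading), "fx", "fy", "cx", "cy" (pixels), "R" (3x3) and "t" (3): a world point X has camera coordinates R X + t. Camera axes: x right, y down, z forward; pixel columns grow to the right and rows downward; lengths in m; the calibration is good to about 2 mm. A picture is of the moment at which its call begins.
A pose or a line that the arm cannot do raises robot.IKError and nothing moves.
- robot.close_job(): hands the job in, once; it reports no verdict.
The state is a dict: "t": time; "joint_pos": joint angles; "joint_velocities": joint speeds; "effort": joint torques, N m; "tcp_pos": TCP position; "tcp_rot": TCP orientation; "wrist_force": force on the tool from outside, world axes, zero at the start; "torque": the same for the moment, N m; "opening": opening from 0.0 (shut) to 1.0 (fully open).
Only numpy, scipy, OpenCV 4.12 (cv2) and the standard library are available. Lean on these libraries where they do the work, as an engineer would, in place of code of your own. Each camera call takes 0.05 s, during which the arm holds its last target.

### The job

Get the aluminium plate ready for drilling: take the wooden offcut out from in front of the fence and leave it lying on the bench, off the fixture's board. Then push the plate round by its free corner, keeping its notched corner on the peg, until its long edge lies flush along the fence, and pull the cam lever over and fully down so that it clamps the plate. Leave the other things where they are.

Things in the scene. Friction and masses are not known exactly. Their poses are not given: they have to be found in the camera images.
- fixture: drilling fixture, does not move: plywood board 165 x 198 x 15 mm on the pale model sheet (sheet top z = 0.007), front overhanging the wooden bench (z = 0); board top z = 0.022. Origin under the peg's axis, at the board's underside; y runs along the fence from peg to open end, x across the fence away from the robot. Board: x -105 to +60, y -58 to +140 mm
- peg (a point): foot of the steel locating peg, at the board's top; peg 10 mm in diameter, 15 mm high; axes as the fixture's
- fence_face (a point): mid-length of the fence's working face (it looks towards the robot, fixture -x), at the board's top; axes as the fixture's. The fence is a dark steel bar 12 mm high and wide; its face is at fixture x = +8.2 mm, from y = -15 to +130 mm
- plate: loose aluminium plate 80 x 125 x 8 mm with five holes, about 0.24 kg, flat on the board, held by friction alone. Own frame: spans x -71 to +9, y -9 to +116 mm; origin on the underside, on the peg's axis while the notch is on the peg. Starts turned 0.55 to 0.75 rad counter-clockwise (from above) from the fixture's axes; seated it is parallel to them, edge x = +9 on the fence
- plate_notch (a point): inner corner of the plate's notch (plate x -5.3, y +5.3 mm, half thickness). The notch is a square step 14 x 14 mm cut out of one corner; its faces at plate x = -5.3 and y = +5.3 mm bear on the peg from two sides only, so the push should also press the plate a little towards the peg (fixture -y). 20 mm off the peg is too far
- edge_near_peg (a point): on the plate's fence edge, at half thickness, near the notch (plate x +9, y +12 mm)
- edge_far (a point): on the plate's fence edge, at half thickness, near its far end (plate x +9, y +113 mm)
- swing_corner (a point): the plate's free corner, diagonally opposite the notch (plate x -71, y +116 mm, half thickness): the one to push
- offcut: loose dark hardwood offcut 42 x 14 x 12 mm lying on the board in the wedge between plate and fence, at the open end, roughly across the fence. Origin at its centre; x along its 42 mm length, y across its 14 mm width, z up. Grasp it across its 14 mm width
- cam_lever (a joint): angle of the cam clamp's lever about its level pivot: 0 = fully down towards the robot, cam pressing on the plate; starts 1.7 to 2.05 rad open, leaning back over the fence. It stays where it is left and moves with about 3 N at the knob; the cam meets the plate at about 0.5 rad, a little stiffer from there. Stop at -0.02
- cam_pivot (a point): middle of the cam's pivot, 22 mm above the board's top, over the plate's fence edge (fixture x -3, y +38 mm); its axis is the fixture's y. Two 4 mm steel cheeks, 10.5 mm to either side of it, carry it from behind the fence, 14 to 30 mm above the board
- lever_knob (a point): centre of the lever's black ball knob, 20 mm in diameter, 75 mm from the pivot. At joint angle j it lies j + 0.21 rad up from the direction pivot to robot (fixture -x). Best pushed from behind with closed fingers and then pressed down from above; a tight pinch hinders the ball from turning
- glue_pen: bystander: yellow glue pen 17 x 88 x 17 mm lying on the board behind the fence; origin under its middle
- marker_red: bystander: marker pen 18 x 139 x 18 mm on the wooden bench at the front left; origin under its middle
- pencil_a: bystander: pencil 7 x 182 x 7 mm along the bench's front edge; origin under its middle
Mind the look-alikes: they are no part of the job. Of the things shaped like the offcut, the dark wooden one is meant.

How it is judged:
On the way, in this order (a step that is already met when the one before it is completed fails the run):
1. the offcut is off the fixture's board, lying on the bench or the sheet (height (world z) of offcut between 0 and 0.021 m), for 0.2 s.
2. the plate's long edge is flush along the fence and its notch is on the peg (x of edge_near_peg in the frame of fence_face between -0.003 and 0.003 m and x of edge_far in the frame of fence_face between -0.003 and 0.003 m and y of plate in the frame of peg between -0.003 and 0.003 m and angle between plate's own z axis and vertical below 0.04 rad), for 0.2 s.
3. the cam lever is fully down (value of joint cam_lever below 0.15 rad), for 0.2 s.
At the end, for the whole second after the job is handed in: The offcut lies on the bench or sheet, off the board; the plate lies flat with its long edge along the fence (both ends within 3 mm) and its notch face within 3 mm of the peg; the cam lever is down (within 0.15 rad of its stop); all is at rest (all of step 1 and all of step 2 and value of joint cam_lever below 0.15 rad and linear speed of each of plate, offcut below 0.01 m/s); the robot touches nothing.
It fails at once if the plate's notched corner leaves the peg by more than 20 mm (horizontal distance between plate and peg above 0.02 m).
It fails at once if another thing is moved by more than 30 mm (distance of any of glue_pen, marker_red, pencil_a from where it was at the start of the episode above 0.03 m).
It also fails if it takes over 64 s, if anything falls off the work surface, if the arm or the gripper's body presses on something with over 40 N, if the wrist force passes 120 N, or if a joint passes its speed limit or range.

## Working session

There is one attempt and no reset: what is moved stays moved. The work goes in short steps, each a Python script; the robot and the scene stay as the last script left them, time stands still between calls to the robot, and variables do not carry over. Pictures are saved under pics/ and viewed, and the job is handed in when it is done.

```bash
mkdir -p pics; ls; python3 - <<'E'
from plant import robot
import cv2,pickle
for n in("scene","top"):
    f=robot.grab_frame(n); pickle.dump(f,open(f"pics/{n}0.pkl","wb"))
    cv2.imwrite(f"pics/{n}0.png",f["image"][:,:,::-1])
    print(n,f["fx"],f["cx"],f["cy"],f["R"],f["t"])
print(robot.nose_length,robot.sense())
E
```

```text
pics
scene 382.72810421924083 276.6567071975191 206.38375763756108 [[-0.49531194 -0.86866656  0.00919188]
 [-0.57238593  0.31837731 -0.75565219]
 [ 0.6534833  -0.37954485 -0.6549086 ]] [0.60390989 0.19314834 0.71954201]
top 526.511842440299 277.00502835000765 214.1922995619828 [[ 0.0232491  -0.99959371 -0.0164891 ]
 [-0.98313    -0.01986682 -0.18182605]
 [ 0.18142459  0.02043822 -0.98319245]] [0.40469822 0.52492373 1.01892259]
0.011 {'t': 0.1, 'joint_pos': array([-1.13986085,  0.46938869, -0.0485881 ,  1.53359019,  0.0240976 ,
        1.14103755, -0.08231294]), 'joint_velocities': array([ 0.00112805, -0.00083685,  0.00178361, -0.00272316,  0.00022823,
       -0.00082797,  0.00049657]), 'effort': array([ 4.74536209e-04, -5.11512458e+01, -4.67948802e-02, -2.38393164e+01,
        1.08549051e-02,  4.30527201e-03, -1.56064361e-07]), 'tcp_pos': array([0.29932405, 0.60441909, 0.24134087]), 'tcp_rot': array([3.14152544e+00, 1.83705938e-03, 1.11097009e+00]), 'wrist_force': array([-0.7608016 , -0.1679457 ,  0.07862006]), 'torque': array([-0.01026982, -0.01455338,  0.03525622]), 'opening': 1.0017265035262983}
```

View pics/scene0.png

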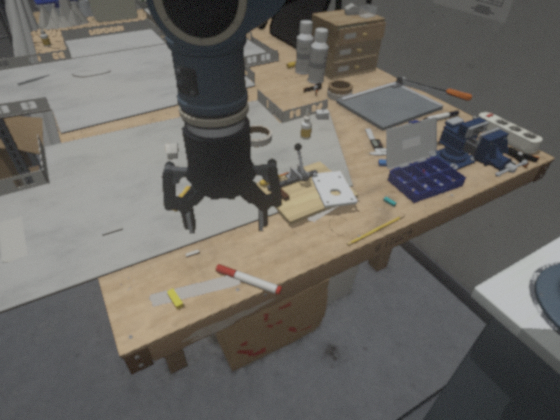

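View pics/top0.png

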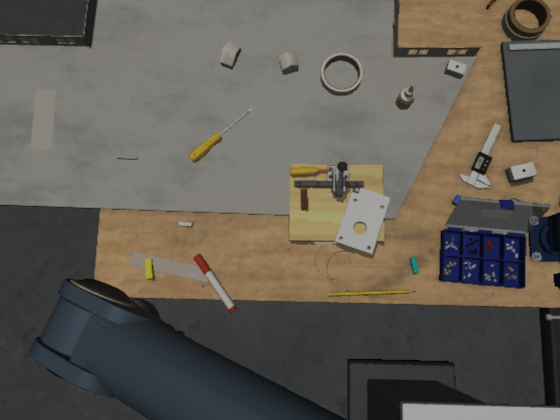

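```bash
cat > h.py <<'E'
import numpy as np,pickle,cv2
def ray(f,u,v,z):
    d=np.array([(u-f["cx"])/f["fx"],(v-f["cy"])/f["fy"],1.0]); R=f["R"]
    o=-R.T@f["t"]; d=R.T@d
    return o+d*(z-o[2])/d[2]
def proj(f,X):
    c=f["R"]@np.asarray(X)+f["t"]; return np.array([f["fx"]*c[0]/c[2]+f["cx"],f["fy"]*c[1]/c[2]+f["cy"]])
def crop(f,name,u0,u1,v0,v1,s,marks=()):
    im=np.ascontiguousarray(f["image"][v0:v1,u0:u1,::-1]); im=cv2.resize(im,None,fx=s,fy=s,interpolation=cv2.INTER_CUBIC)
    for m in marks:
        p=proj(f,m); cv2.circle(im,(int((p[0]-u0+.5)*s),int((p[1]-v0+.5)*s)),3,(0,0,255),1)
    for u in range(u0,u1,10): cv2.putText(im,str(u),((u-u0)*s,8),0,.3,(0,255,0)); cv2.line(im,((u-u0)*s,10),((u-u0)*s,14),(0,255,0))
    for v in range(v0,v1,10): cv2.putText(im,str(v),(0,(v-v0)*s+4),0,.3,(0,255,0))
    cv2.imwrite(name,im)
E
python3 - <<'E'
from h import *
t=pickle.load(open("pics/top0.pkl","rb")); s=pickle.load(open("pics/scene0.pkl","rb"))
crop(t,"pics/t1.png",280,400,155,260,6)
crop(s,"pics/s1.png",250,370,130,230,6)
E
```

```text
(no output)
```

View pics/t1.png

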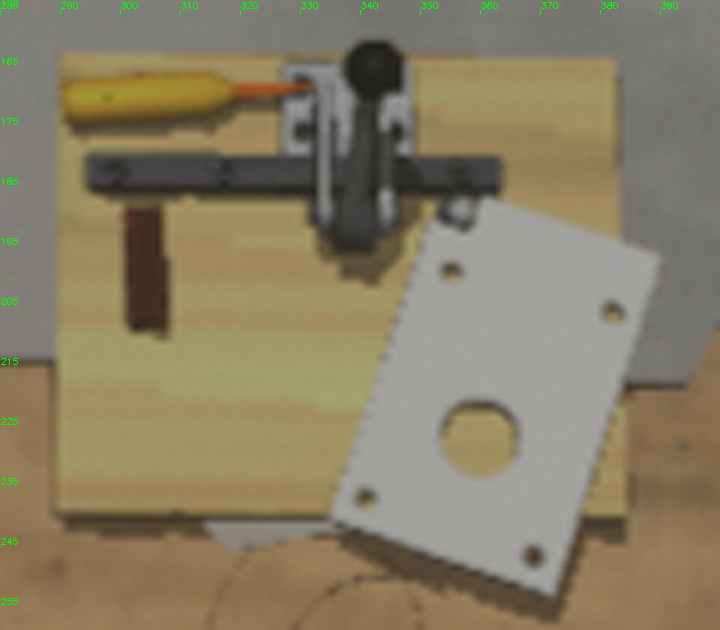

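View pics/s1.png

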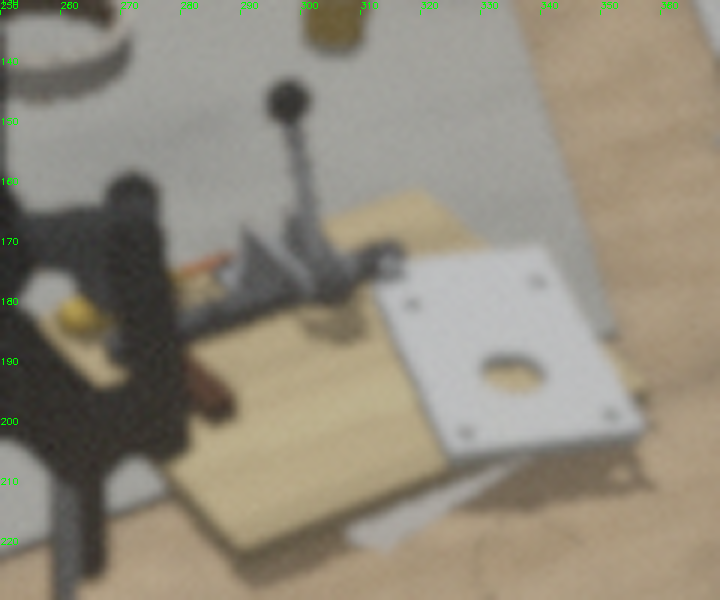

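```bash
python3 - <<'E'
from h import *
t=pickle.load(open("pics/top0.pkl","rb")); s=pickle.load(open("pics/scene0.pkl","rb"))
P=lambda u,v,z:np.round(ray(t,u,v,z),4)
q=lambda a,b:(280+a/6-.5,155+b/6-.5)
B={}
for n,(a,b,z) in dict(bTL=(58,52,.022),bTR=(618,58,.022),bBR=(628,518,.022),bBL=(54,515,.022),fenceL=(86,194,.034),fenceR=(500,191,.034),fbL=(86,153,.034),fbR=(500,157,.034),
 pl_notchL=(434,217,.030),plTL=(490,195,.03),plTR=(661,256,.03),plBL=(330,520,.03),plBR=(555,597,.03),peg=(460,208,.037),offT=(143,208,.034),offB=(150,332,.034),ofL1=(124,208,.034),ofR1=(162,208,.034),ofL2=(128,330,.034),ofR2=(168,332,.034)).items():
    B[n]=P(*q(a,b),z); u,v=q(a,b); 
    print(n,B[n])
for (u,v) in [(310,215),(360,215),(330,185)]:
    d=t["range_z"][v,u]; c=np.array([(u-t["cx"])/t["fx"]*d,(v-t["cy"])/t["fy"]*d,d]); print((u,v),t["R"].T@(c-t["t"]))
d=t["image"][:,:].astype(int)
# knob two views
def two(pa,pb):
    A=[];b=[]
    for f,(u,v) in((t,pa),(s,pb)):
        M=np.c_[f["R"],f["t"]]; x=(u-f["cx"])/f["fx"];y=(v-f["cy"])/f["fy"]
        for r in(M[0]-x*M[2],M[1]-y*M[2]): A.append(r[:3]);b.append(-r[3])
    return np.linalg.lstsq(np.array(A),np.array(b),rcond=None)[:2]
print("knob",two(q(374,69),(250+289/6-.5,130+102/6-.5)))
E
```

```text
bTL [0.6323 0.3933 0.022 ]
bTR [0.6338 0.1955 0.022 ]
bBR [0.47   0.1942 0.022 ]
bBL [0.4669 0.3916 0.022 ]
fenceL [0.578  0.3826 0.034 ]
fenceR [0.5818 0.2391 0.034 ]
fbL [0.5926 0.3829 0.034 ]
fbR [0.5939 0.239  0.034 ]
pl_notchL [0.573  0.2615 0.03  ]
plTL [0.5813 0.242  0.03  ]
plTR [0.5607 0.183  0.03  ]
plBL [0.4661 0.2972 0.03  ]
plBR [0.4413 0.2208 0.03  ]
peg [0.5748 0.2534 0.037 ]
offT [0.5733 0.3628 0.034 ]
offB [0.5295 0.3597 0.034 ]
ofL1 [0.5732 0.3694 0.034 ]
ofR1 [0.5735 0.3562 0.034 ]
ofL2 [0.5301 0.3673 0.034 ]
ofR2 [0.5297 0.3535 0.034 ]
(310, 215) [0.52066629 0.34783058 0.02446732]
(360, 215) [0.5217526  0.24474716 0.0299182 ]
(330, 185) [0.58223036 0.30771298 0.03851068]
knob (array([0.60308495, 0.29222149, 0.11380596]), array([4.26587372e-06]))
```

```bash
python3 - <<'E'
from plant import robot
import numpy as np
robot.goto([.5515,.3612,.12],[np.pi,0,np.pi/2+.06])
robot.grip(.4,40)
print(robot.nose_length,robot.sense()["opening"])
r=robot.move_straight([.5515,.3612,.0355],vel=.05,contact_N=5)
s=robot.sense(); print(r,s["tcp_pos"],s["tcp_rot"],s["wrist_force"],s["t"])
E
```

```text
0.011 0.4011827811949126
False [0.55168857 0.36135236 0.03585456] [ 3.14104441e+00 -3.51822881e-04  1.63084177e+00] [ 8.99669193e-04  1.54607388e+00 -3.72731502e-01] 3.8833
```

```bash
python3 - <<'E'
from plant import robot
from h import *
robot.grip(0,40)
s=robot.sense(); print(s["opening"]*85,s["wrist_force"],s["tcp_pos"])
robot.move_straight([.5515,.3612,.08],vel=.1)
f=robot.grab_frame("scene"); crop(f,"pics/s2.png",200,380,110,230,4)
s=robot.sense(); print(s["opening"]*85,s["wrist_force"],s["t"])
E
```

```text
12.794693800578102 [ 0.00271063 -0.3533701   1.88428542] [0.55177346 0.36139697 0.03589774]
12.601643300522925 [-0.091277   -0.19955861  0.03436873] 4.8333
```

View pics/s2.png

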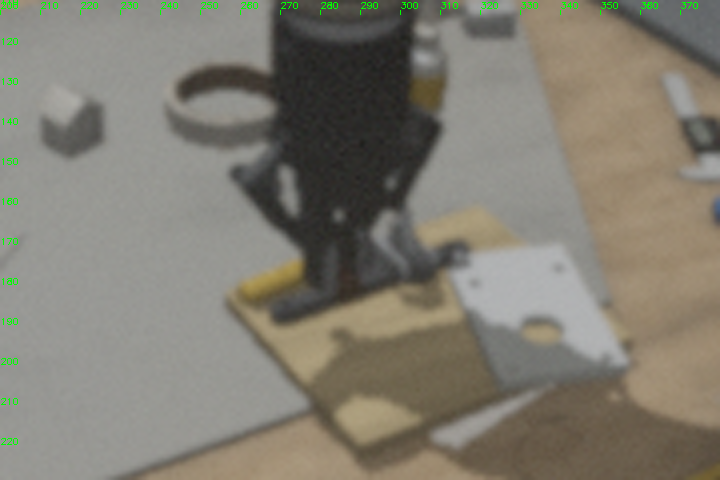

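```bash
python3 - <<'E'
from plant import robot
from h import *
t=pickle.load(open("pics/top0.pkl","rb")); print(ray(t,265,213,.007),proj(t,[.49,.455,0]))
robot.move_straight([.49,.455,.08],vel=.2)
r=robot.move_straight([.49,.455,.0145],vel=.06,contact_N=4)
s=robot.sense(); print(r,s["tcp_pos"],s["wrist_force"])
robot.grip(.35)
robot.move_straight([.49,.455,.12],vel=.2)
robot.goto([.44,.18,.14],[np.pi,0,np.pi/2+1.25])
robot.grip(0)
f=robot.grab_frame("top"); pickle.dump(f,open("pics/top3.pkl","wb")); crop(f,"pics/t3.png",230,400,155,260,4)
s=robot.sense(); print(s["tcp_pos"],s["joint_pos"],s["opening"],s["t"])
E
```

```text
[0.52626736 0.44245658 0.007     ] [258.75354639 230.28789575]
False [0.49031092 0.45529001 0.01502502] [-0.83251389 -1.42549777  0.16509425]
[0.44003041 0.18021932 0.13997986] [-0.16585239  0.29871975 -0.36767728  2.08407131  0.15040558  0.78333083
  2.1955138 ] 0.0006270820242095331 9.4917
```

View pics/t3.png

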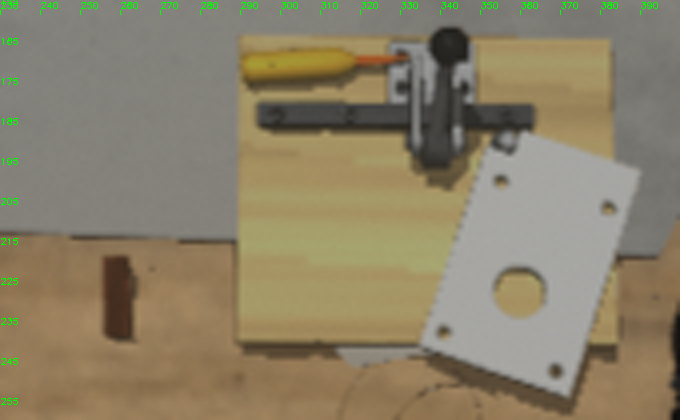

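```bash
cat >> h.py <<'E'
PEG=np.array([.5735,.253])
def pp(th,x,y):
    c,s=np.cos(th),np.sin(th); return PEG+np.array([c*x-s*y,s*x+c*y])/1000
E
python3 - <<'E'
from plant import robot
from h import *
Z=.035
def mv(th,x,y,z=Z,vel=.06,**k):
    return robot.move_straight([*pp(th,x,y),z],vel=vel,attitude=[np.pi,0,np.pi/2+th],**k)
th0=1.26
robot.goto([*pp(th0,-100,94),.10],[np.pi,0,np.pi/2+th0])
mv(th0,-100,94,vel=.1,contact_N=5)
s=robot.sense();print(s["tcp_pos"],s["wrist_force"],s["t"])
r=mv(th0,-80,94,vel=.04,contact_N=3); s=robot.sense();print(r,s["tcp_pos"],s["wrist_force"])
N=6
for i,th in enumerate(np.linspace(th0,.75,N+1)[1:]):
    r=mv(th,-82,94-4*(i+1)/N,contact_N=15)
    s=robot.sense();print(r,round(th,2),s["tcp_pos"],s["wrist_force"].round(1),s["t"])
    if r:break
f=robot.grab_frame("top"); pickle.dump(f,open("pics/top4.pkl","wb")); crop(f,"pics/t4.png",270,400,155,260,5)
f=robot.grab_frame("scene"); crop(f,"pics/s4.png",220,380,110,230,4)
E
```

```text
[0.45384367 0.18678873 0.0355818 ] [ 0.09628854  0.27980784 -0.15125129] 10.5833
False [0.45953894 0.20581434 0.03494181] [-0.50544486  0.77741558  0.39175873]
False 1.18 [0.455687   0.21345336 0.03499737] [-0.1 -0.   0.1] 11.525
False 1.09 [0.45355342 0.22315801 0.03500197] [-0.5  0.3  0.5] 11.8417
False 1.0 [0.45202551 0.23301027 0.03497804] [-1.  -0.1  0.1] 12.1583
False 0.92 [0.4512256  0.24299987 0.03493663] [-0.6  0.8 -0.9] 12.475
False 0.84 [0.45129779 0.25302896 0.0349293 ] [-1.4  0.2 -0.4] 12.7917
False 0.75 [0.45238864 0.26299962 0.03499647] [-1.   0.2  0.3] 13.1083
```

View pics/t4.png

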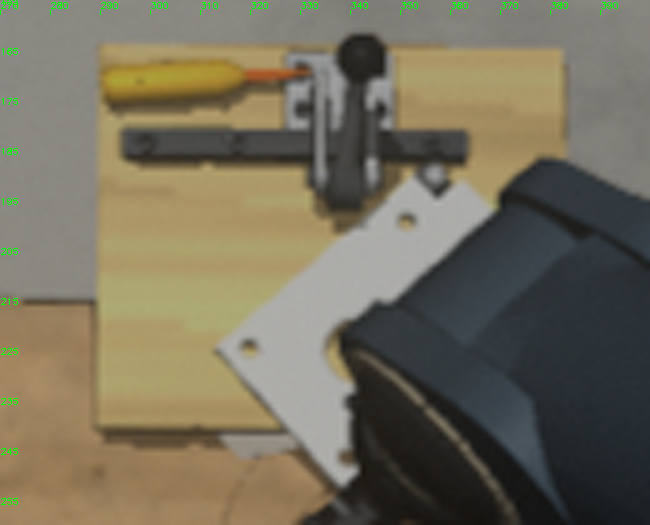

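View pics/s4.png

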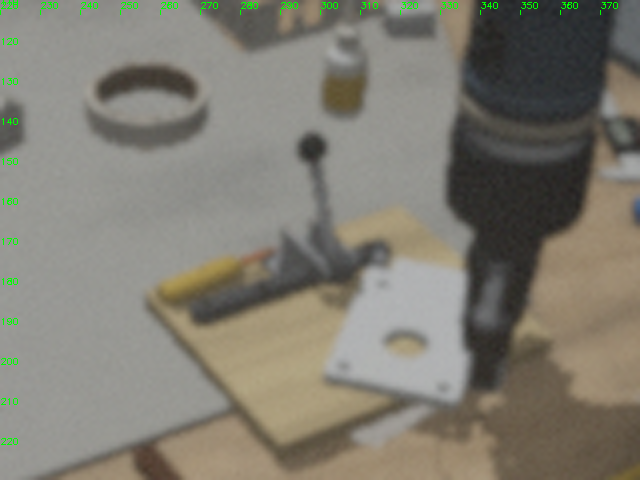

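```bash
python3 - <<'E'
from plant import robot
from h import *
Z=.035
def mv(th,x,y,z=Z,vel=.06,**k):
    return robot.move_straight([*pp(th,x,y),z],vel=vel,attitude=[np.pi,0,np.pi/2+th],**k)
N=8
for i,th in enumerate(np.linspace(.75,.07,N+1)[1:]):
    r=mv(th,-82,90-5*(i+1)/N,contact_N=10)
    s=robot.sense();print(r,round(th,2),s["tcp_pos"],s["wrist_force"].round(1),s["t"])
    if r:break
f=robot.grab_frame("top"); pickle.dump(f,open("pics/top5.pkl","wb")); crop(f,"pics/t5.png",270,400,155,260,5)
f=robot.grab_frame("scene"); crop(f,"pics/s5.png",220,380,110,230,4)
E
```

```text
False 0.66 [0.45427891 0.272967   0.03509939] [-0.3  0.1  1.2] 13.525
False 0.58 [0.45672986 0.28244995 0.03506773] [ 0.9  0.  -0. ] 13.8417
False 0.5 [0.45991251 0.29167454 0.03508504] [-0.6  0.4  0.7] 14.1583
False 0.41 [0.46379396 0.30059405 0.0350487 ] [-0.3  0.   0. ] 14.475
False 0.33 [0.46838011 0.30918897 0.03506009] [-0.7 -0.2 -0.7] 14.7917
False 0.24 [0.47372103 0.31721434 0.03506469] [-0.6 -0.5 -0.3] 15.1
False 0.16 [0.47956994 0.32477218 0.03502347] [ 0.2 -0.6 -0.1] 15.4083
False 0.07 [0.48608334 0.33187575 0.03503196] [-0.7  0.3  0.3] 15.7167
```

View pics/t5.png

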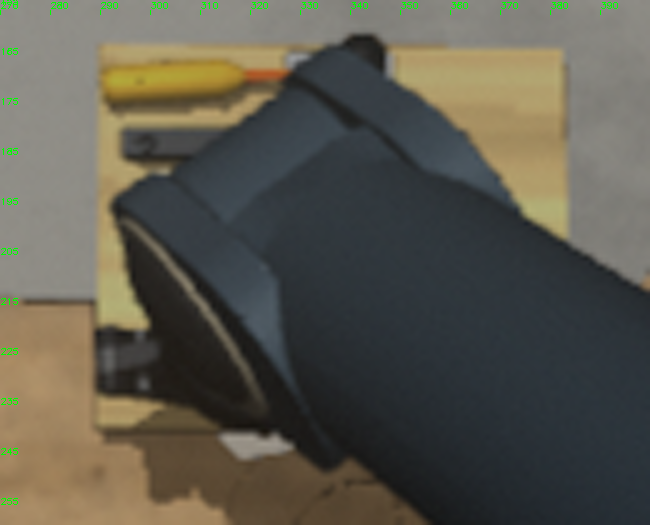

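View pics/s5.png

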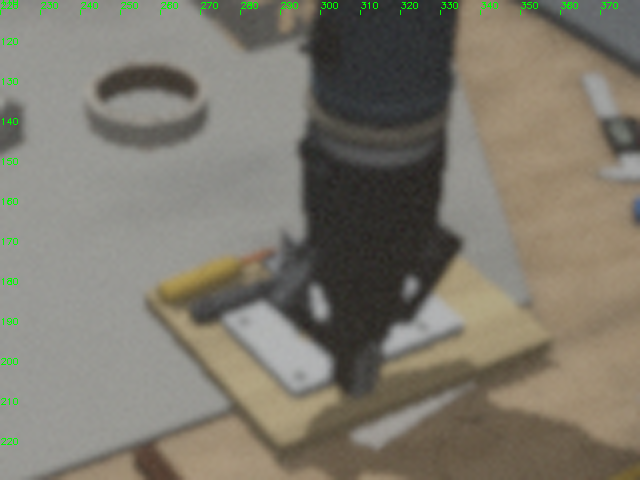

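```bash
python3 - <<'E'
from plant import robot
from h import *
Z=.035; F=.012
def mv(x,y,z=Z,vel=.06,**k):
    r=robot.move_straight([*pp(F,x,y),z],vel=vel,attitude=[np.pi,0,np.pi/2+F],**k)
    s=robot.sense();d=(s["tcp_pos"][:2]-PEG)*1000;c,n=np.cos(F),np.sin(F)
    print(r,"fix",np.round([c*d[0]+n*d[1],-n*d[0]+c*d[1]],1),s["wrist_force"].round(1),round(s["t"],2));return r
mv(-86,84); mv(-74,83,vel=.03,contact_N=8)
mv(-95,84,vel=.1); mv(-95,84,z=.07,vel=.1); mv(-14,146,z=.07,vel=.15); mv(-14,146,vel=.1,contact_N=5)
mv(-14,122,vel=.03,contact_N=8)
mv(-14,145,vel=.1); mv(-14,146,z=.08,vel=.15); mv(-95,60,z=.08,vel=.2); mv(-95,60,vel=.1,contact_N=5)
mv(-74,60,vel=.03,contact_N=8)
mv(-95,60,vel=.1); mv(-95,60,z=.12,vel=.15)
robot.goto([.45,.10,.2],[np.pi,0,np.pi/2])
f=robot.grab_frame("top"); pickle.dump(f,open("pics/top6.pkl","wb")); crop(f,"pics/t6.png",270,400,155,260,5)
f=robot.grab_frame("scene"); pickle.dump(f,open("pics/scene6.pkl","wb"));crop(f,"pics/s6.png",220,380,110,230,4)
E
```

```text
False fix [-85.9  83.9] [-0.2 -0.2  0.1] 16.07
True fix [-84.7  84.1] [-0.1  0.2 -0.6] 16.32
False fix [-95.8  83.9] [-0.1  1.  -0.2] 16.57
False fix [-94.8  84. ] [-0.8 -1.   0.3] 17.07
False fix [-14.9 145.3] [-0.4 -1.1 -0.8] 17.91
True fix [-15.3 145.1] [-0.5 -1.1  5.9] 18.32
True fix [-14.9 128. ] [-0.3  0.9  2.1] 18.9
False fix [-14.7 146.3] [ 0.3  0.3 -0.4] 19.22
False fix [-13.9 145.7] [-0.2 -0.3 -0.7] 19.67
False fix [-94.3  60.9] [ 0.   0.6 -0.7] 20.41
True fix [-95.5  60.1] [-1.3 -0.   5. ] 20.9
True fix [-81.4  60.5] [ 1.3 -0.9 -0.2] 21.47
False fix [-95.3  60. ] [-0.3 -0.1  0.6] 21.74
False fix [-95.3  59.6] [-0.  -1.  -1.1] 22.46
```

View pics/t6.png

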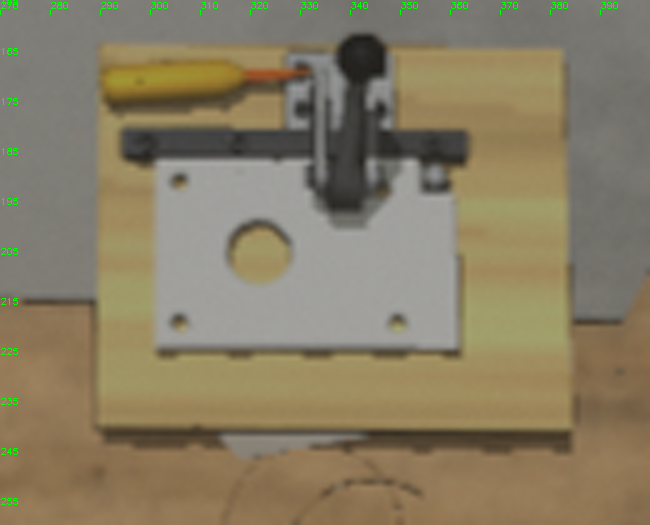

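View pics/s6.png

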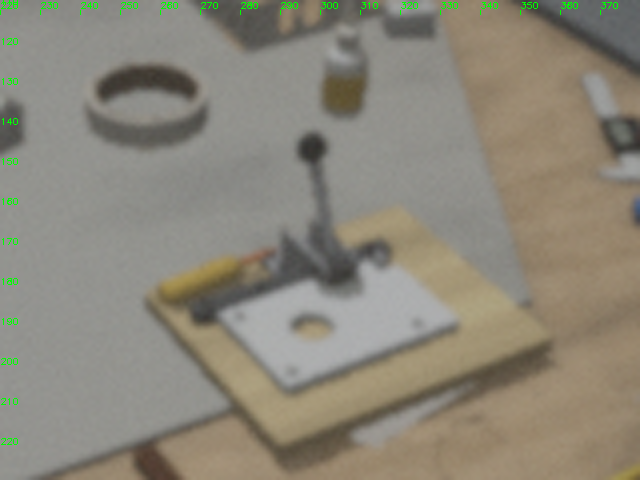

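```bash
cat > m.py <<'E'
from h import *
def meas(f):
    im=f["image"].astype(float); blue=im[:,:,2]/(im.sum(2)+1)
    def cross(prof,a,b):
        th=(a+b)/2
        for i in range(len(prof)-1):
            if (prof[i]-th)*(prof[i+1]-th)<=0 and prof[i]!=prof[i+1]: return i+(th-prof[i])/(prof[i+1]-prof[i])
    br=blue
    cols=[305,313,321,345,352,356]; P=[]
    for c in cols:
        p=br[212:232,c-1:c+2].mean(1); v=212+cross(p,p[:3].mean(),p[-5:-2].mean() if 0 else p[16]); P.append(ray(f,c,v,.026)[:2])
    P=np.array(P); k=np.polyfit(P[:,1],P[:,0],1); print("front edge x at y:",np.round(P,4).tolist(),"slope",k[0])
    for y in(.265,.366): print("fence edge x(y=%.3f)=%.4f"%(y,np.polyval(k,y)+.080))
    L=[];Rr=[]
    for v in(200,205,210,215):
        p=br[v-1:v+2,290:312].mean(0); L.append(ray(f,290+cross(p,p[3],p[-2]),v,.030)[1])
        p=br[v-1:v+2,352:372].mean(0); Rr.append(ray(f,352+cross(p,p[0],p[-3]),v,.030)[1])
    print("end y",np.round(L,4),"peg end y",np.round(Rr,4))
    # fence front edge, top z .034: dark -> brightness
    g=im.sum(2); Q=[]
    for c in(298,305,312,320):
        p=g[182:195,c-1:c+2].mean(1); Q.append(ray(f,c,182+cross(p,p[0],p[-3]),.034)[:2])
    print("fence face",np.round(Q,4).tolist())
E
python3 -c "
from m import *
meas(pickle.load(open('pics/top6.pkl','rb')))"
```

```text
front edge x at y: [[0.5127, 0.3582], [0.5006, 0.3415], [0.501, 0.3249], [0.5018, 0.2753], [0.5021, 0.2608], [0.5023, 0.2526]] slope 0.05043264556053645
fence edge x(y=0.265)=0.5815
fence edge x(y=0.366)=0.5866
end y [0.3684 0.3682 0.3681 0.3679] peg end y [0.2428 0.2424 0.2419 0.242 ]
fence face [[0.5765, 0.3739], [0.5799, 0.3594], [0.5798, 0.3448], [0.5801, 0.3281]]
```

```bash
python3 - <<'E'
from plant import robot
from h import *
pv=np.array([.5703,.044]); Y=.2915; O=[np.pi,0,np.pi/2]
robot.goto([.645,Y,.20],O)
def tgt(ph):
    C=pv+.075*np.array([-np.cos(ph),np.sin(ph)])
    if ph>1.0: return [C[0]+.010*np.sin(ph)+.011,Y,C[1]+.010*np.cos(ph)-.003+.011]
    return [C[0]+.010*np.sin(ph)+.011*max(0,(ph-.2)/.8),Y,C[1]+.010*np.cos(ph)-.003*max(0,(ph-.2)/.8)+.011]
p=tgt(2.01); print(p)
print(robot.move_straight([.645,Y,p[2]],vel=.15,contact_N=5))
for ph in np.linspace(2.0,1.0,8):
    r=robot.move_straight(tgt(ph),vel=.06,contact_N=15)
    s=robot.sense();print(r,round(ph,2),s["tcp_pos"].round(4),s["wrist_force"].round(1),round(s["t"],2))
    if r:break
f=robot.grab_frame("scene"); crop(f,"pics/s7.png",220,380,110,230,4)
E
```

```text
[np.float64(0.6222423195406135), 0.2915, np.float64(0.11562960372840854)]
False
False 2.0 [0.6219 0.2918 0.1169] [1.6 0.9 1.1] 25.77
False 1.86 [0.6117 0.2916 0.1211] [ 1.4 -0.6  0.7] 26.11
False 1.71 [0.6008 0.2914 0.1244] [0.1 0.2 0.3] 26.44
False 1.57 [0.5904 0.2915 0.1269] [ 0.2 -0.5  1.2] 26.77
False 1.43 [0.5797 0.2915 0.1277] [ 0.8 -0.8  0.6] 27.11
False 1.29 [0.5689 0.2915 0.1267] [ 1.   0.1 -0. ] 27.44
False 1.14 [0.5583 0.2915 0.1242] [ 0.3  0.1 -0.1] 27.77
False 1.0 [0.5481 0.2916 0.1202] [ 0.  -0.2  1. ] 28.11
```

View pics/s7.png

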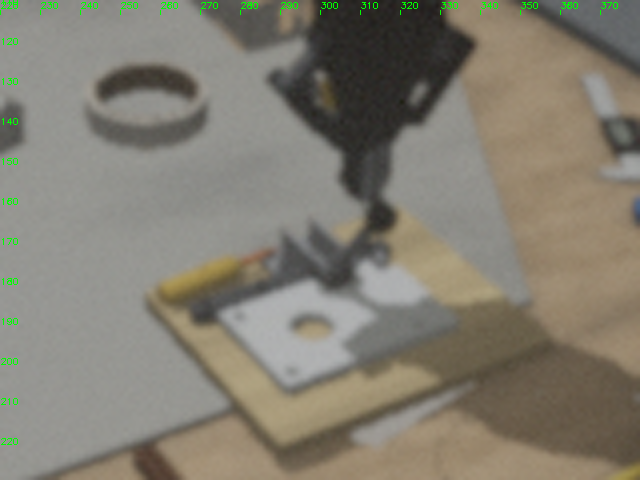

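```bash
python3 - <<'E'
from plant import robot
from h import *
pv=np.array([.5703,.044]); Y=.2915; O=[np.pi,0,np.pi/2]
def tgt(ph):
    C=pv+.075*np.array([-np.cos(ph),np.sin(ph)])
    return [C[0]+.010*np.sin(ph)+.011*max(0,(ph-.2)/.8),Y,C[1]+.010*np.cos(ph)-.003*max(0,(ph-.2)/.8)+.011]
for ph in np.linspace(1.0,.22,9)[1:]:
    r=robot.move_straight(tgt(ph),vel=.05,contact_N=25)
    s=robot.sense();print(r,round(ph,2),s["tcp_pos"].round(4),s["wrist_force"].round(1),round(s["t"],2))
    if r:break
p=s["tcp_pos"]
r=robot.move_straight([p[0],Y,p[2]-.015],vel=.03,contact_N=20); s=robot.sense();print(r,s["tcp_pos"].round(4),s["wrist_force"].round(1),round(s["t"],2))
robot.move_straight([p[0],Y,.16],vel=.15)
robot.goto([.45,.10,.2],O)
f=robot.grab_frame("top"); pickle.dump(f,open("pics/top8.pkl","wb")); crop(f,"pics/t8.png",250,400,155,260,5)
f=robot.grab_frame("scene"); pickle.dump(f,open("pics/scene8.pkl","wb"));crop(f,"pics/s8.png",220,380,110,230,4)
from m import meas
E
```

```text
False 0.9 [0.5406 0.2916 0.1172] [ 0.4 -0.5 -0.7] 28.48
False 0.8 [0.533  0.2916 0.1135] [ 1.2 -0.6 -0.4] 28.79
False 0.71 [0.5262 0.2915 0.1092] [ 0.9 -0.3 -0.2] 29.11
False 0.61 [0.5197 0.2915 0.1045] [ 2.1 -0.1  0. ] 29.43
False 0.51 [0.5134 0.2916 0.099 ] [2.9 0.3 2.6] 29.73
False 0.42 [0.5079 0.2915 0.0932] [ 0.7 -0.1  1.9] 30.04
False 0.32 [0.5032 0.2915 0.0872] [1.6 0.4 1.8] 30.35
False 0.22 [0.4992 0.2915 0.0808] [0.6 0.  2.1] 30.65
True [0.499  0.2915 0.079 ] [-3.4 -2.1  8.3] 30.94
```

View pics/t8.png

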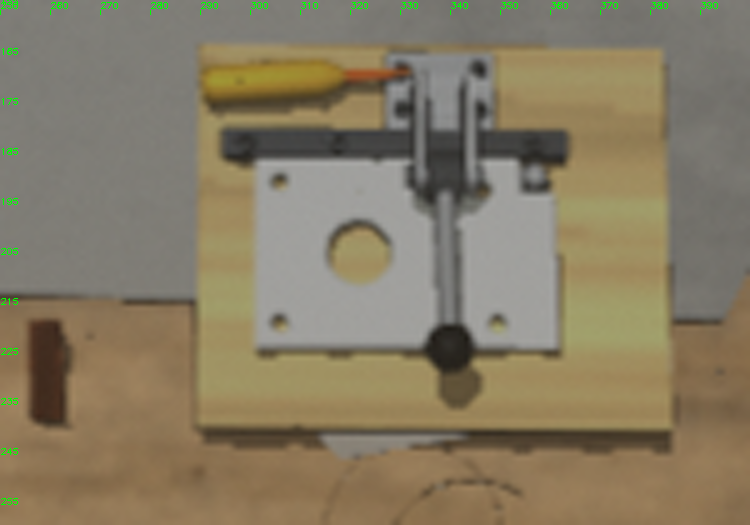

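View pics/s8.png

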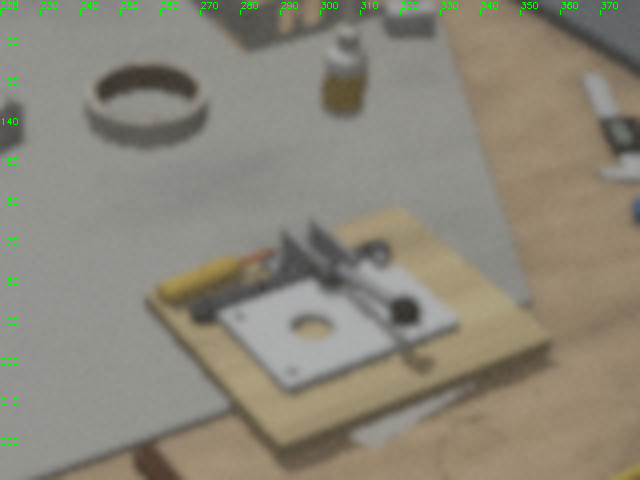

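```bash
python3 - <<'E'
from m import *
t=pickle.load(open("pics/top8.pkl","rb")); s=pickle.load(open("pics/scene8.pkl","rb"))
meas(t)
A=[];b=[]
for f,(u,v) in((t,(339.5,223.9)),(s,(320.5,187))):
    M=np.c_[f["R"],f["t"]]; x=(u-f["cx"])/f["fx"];y=(v-f["cy"])/f["fy"]
    for r in(M[0]-x*M[2],M[1]-y*M[2]): A.append(r[:3]);b.append(-r[3])
k=np.linalg.lstsq(np.array(A),np.array(b),rcond=None)[0]; print("knob",k, "j",np.arctan2(k[2]-.044,.5703-k[0])-.21)
a=pickle.load(open("pics/top0.pkl","rb"))["image"].astype(int); d=np.abs(a-t["image"]).max(2)
for n,(u0,u1,v0,v1) in dict(glue=(288,332,160,178),marker=(190,240,250,315),pencil=(325,420,285,300)).items(): print(n,(d[v0:v1,u0:u1]>40).mean())
E
```

```text
front edge x at y: [[0.5128, 0.3582], [0.5006, 0.3414], [0.5009, 0.3249], [0.5018, 0.2753], [0.5021, 0.2608], [0.5023, 0.2526]] slope 0.050765192064302835
fence edge x(y=0.265)=0.5815
fence edge x(y=0.366)=0.5867
end y [0.3684 0.3682 0.368  0.3679] peg end y [0.2428 0.2424 0.2418 0.242 ]
fence face [[0.5765, 0.3739], [0.5799, 0.3594], [0.5798, 0.3448], [0.5801, 0.3281]]
knob [0.49830111 0.29154382 0.06059965] j 0.01659469534522731
glue 0.0
marker 0.0
pencil 0.0
```

```bash
python3 -c "
from plant import robot
s=robot.sense();print(s['t'],s['wrist_force'].round(1))
robot.close_job()"
```

```text
32.5583 [-0.1  0.2 -1.3]
the job is handed in; nothing more can be done
```

The job is done and handed in at about 32.6 s. The offcut is off the board, the plate is seated against the fence and peg, and the cam lever is down.

**What I did**
- I lifted the dark offcut off the board and set it on the bench near (0.49, 0.455).
- I swung the plate round the peg with closed fingers. I pushed on its free long edge about 22 to 33 mm from the free corner, not on the corner itself, so the notch stayed on the peg.
- I then nudged the plate's far end towards the peg and pressed it onto the fence.
- I pushed the lever over from behind its knob and pressed it down to its stop.

**Last checks (camera, calibration good to about 2 mm)**
- **Fence edge:** it lies within about 1 mm of the fence face. The image fit gave about 0.5 mm of difference along the plate's length, which is at the limit of the measurement. This uses five hand-picked points; the script's own line fit gave a point about 5 mm off at the far end, because one sample fell on a drill hole, so I left that point out.
- **Notch:** it is on the peg to within about 1 mm. The plate reads the same before and after clamping.
- **Lever:** the angle is about 0.02 rad from the images. The press-down height agrees with the lever being at its stop.
- **Other things:** the glue pen, marker and pencil showed no change in the images. The arm ended clear of everything.

**Disagreements and odd readings**
- **Starting angle:** the plate was turned about 1.25 rad from the fixture's axes, not the 0.55 to 0.75 rad stated. I worked from the measured angle.
- **First fence push:** it stopped early, about 2 mm short and with no lasting force, probably a false contact reading. The later push reached the fence.

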